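# Load a specimen plate into the sloping reader and clamp it

### The arm

A 6-joint arm with a two-finger parallel gripper is mounted at the origin on the work surface. World frame = base frame: x ahead of the robot, y to its left, z up, the work surface at z = 0. Lengths are in m, angles in rad, forces in N, time in s.
With the tool pointing down it reaches from about 0.425 to 1.125 m from the base axis. Payload 14.9 kg.
Tool frame: the origin (TCP) lies on the centre line of the jaws, within the pads' length; the fingertips stand 22 mm ahead of it and the grasp point (between the pads) lies 3 mm ahead of it; z points along the fingers, y is the line along which they close (so a half turn about z gives the same grasp; the last joint's range is limited). The gripper opens to 91 mm and grips with 3 to 60 N. Pads are 32 mm wide; open, the fingers measure 118 mm over their backs; the gripper's body (76 mm by 178 mm) begins 60 mm behind the grasp point.
Start: joints at [-1.17, 0.379, 1.734, -0, 1.028, -0.033], TCP at [0.294, -0.635, 0.236] pointing down, gripper open.
Joint ranges: [-2.77, 2.77], [-0.74, 2.19], [0, 2.66], [-1.06, 4.2], [0.31, 2.87], [-3.08, 3.08]. Speed limits (rad/s): [1.89, 1.89, 2.39, 3.14, 3.14, 3.14].

### API

Orientations are given as a unit quaternion [x, y, z, w].
In Python, from station import env gives the robot as it stands. The module is installed in compiled form; this text tells all that it offers.
- The arm moves only by the tool arm_command, never from a script. Its argument "increments" is a list of rows, each an object with "linear": the shift along the tool's x, y, z in units of 15 cm (1.0 is 15 cm), a list of three; "rotation": the turn, a rotation vector about the tool's x, y, z in units of 120 degrees (1.0 is 120 degrees), a list of three; "claw": the closure, from -1 (fully open) to 1 (shut). A call has 1 to 5 rows; each row is the pose to reach, as a shift and turn from the pose commanded when the call began, along the tool's axes at that moment; what a row does not reach only later rows make up. A row lasts 1/8 s, in which the tool goes at most 62.5 mm and 10.7 degrees, less where a joint would pass 70% of its speed; a pose out of reach is approached as far as the arm can. A call with a number of a shift or a turn outside -1 to 1 is refused whole. A call with a gripper value outside its range is refused whole. The fingers move at their own pace and stop on an object; "grip_force" is the grip in N (left out, the last holds). Time passes only in rows, so rows that repeat a pose let the fingers close. It gives the time, the measured TCP pose, the force, the opening and the grip force at its end, in the units of the state.
- env.sense(): the state, without advancing time (a new reading comes with each control period).
- env.grab_frame(name): name is "scene" or "top" or "wrist"; returns the picture (384x512x3 uint8, red, green, blue); there is no depth.
- env.camera_model(name): a dict with "fx", "fy", "cx", "cy" (pixels), "distortion" ([k1, k2, p1, p2, k3] as OpenCV has them; the pictures are not rectified), "xyz" and "orientation" of the camera in the world. Camera axes: x right, y down, z forward; pixel columns grow to the right and rows downward; lengths in m; the calibration is good to about 2 mm. A picture is of the moment at which its call begins: read the wrist's pose just before it. camera_model takes no time and is no camera call; for the wrist camera it gives the pose at the moment of the call.
- env.finish_job(): hands the job in; it is judged then, once.
The state is a dict: "t": time; "qpos": joint angles; "joint_velocities": joint speeds; "tau": joint torques, N m; "tool_pos": TCP position; "eef_rot": TCP orientation; "force": force on the tool from outside, world axes, zero at the start; "ft_torque": the same for the moment, N m; "gripper_width": finger opening in m; "gripper_force": force on a finger pad.
Only numpy, scipy, OpenCV 4.12 (cv2) and the standard library are available. Lean on these libraries where they do the work, as an engineer would, in place of code of your own. Each camera call takes 0.05 s, during which the arm holds its last target. There are 200 camera calls.

### The job

Take the blue-handled specimen plate out of the wooden stand and slide it into the sloping slot of the plate reader until it is fully home, resting on the slot's floor. Then push the reader's green-knobbed clamp lever all the way over to the back. Leave the orange-handled plate in its pocket and do not disturb the other things on the bench.

Things in the scene. Friction and masses are not known exactly. Their poses are not given: they have to be found in the camera images.
- plate_blue: specimen plate with a blue handle: white slab 60 (its x) x 6 thick (y) x 80 mm long (z), handle 40 (x) x 12 (y) x 34 mm (z) on its top edge. Origin at the centre of the slab's bottom edge, so the handle spans z = 80 to 114 mm. About 90 g. Starts upright in one of the stand's two pockets; load this one, either face to either side
- plate_orange: specimen plate with an orange handle: white slab 60 (its x) x 6 thick (y) x 80 mm long (z), handle 40 (x) x 12 (y) x 34 mm (z) on its top edge. Origin at the centre of the slab's bottom edge, so the handle spans z = 80 to 114 mm. About 90 g. Starts upright in one of the stand's two pockets; it stays there
- stand: fixed wooden stand block, 90 (x) x 150 (y) x 42 mm high, with two pockets at y = +40 and -40 mm of its own frame, 63 mm long in x, 9 mm wide in y, floor 10 mm above the table, so 32 mm deep. Origin at the centre of its underside
- reader: fixed white desktop plate reader: base 190 (x) x 230 (y) x 45 mm high, centred at x = +10, y = -45 mm of its frame, carrying a grey sloping dock with the slot, and the clamp lever. Origin on the table surface, 125 mm below the centre of the slot's mouth; x points to the back
- dock: the reader's grey sloping dock, face 110 x 80 mm. Origin: centre of the slot's mouth, on the face, 125 mm above the table. z points out of the slot, 30 degrees from vertical, leaning to the reader's front; x: up the slope, along the slot; y: across it, level. Slot 63 (x) x 8.4 mm (y), 70 mm deep; outer 6 mm flare out 5 mm each side. A plate fully home leaves 10 mm of slab and the handle out
- clamp (a joint): angle of the clamp lever, rad: 0 leans 34 degrees to the reader's front (open), 1.2 leans 34 degrees to its back (clamped); stays where it is left, about 1 N at the knob moves it. It starts at or near open
- clamp_tip (a point): centre of the lever's green ball knob, 26 mm across, at the end of a 10 mm steel rod 80 mm long. The hinge axis is level, along the reader's y, at x = -10, y = -120, z = 67 mm of the reader's frame, above a grey block 70 x 50 x 25 mm on the base
- white_bottle: small white bottle with a blue cap, 36 mm across, 75 mm tall; origin at the centre of its underside
- clear_bottle: small clear glass bottle with a blue cap, 42 mm across, 85 mm tall; origin at the centre of its underside
- tweezers: black tweezers lying flat, about 130 x 15 x 8 mm, along their x axis; origin under the middle
- knife: yellow utility knife lying flat, 165 x 24 x 16 mm, along its x axis; origin under the middle
- multitool: folded steel multi-tool, 90 x 28 x 22 mm, long along its x axis; origin under the middle
- eyepiece: spare black microscope eyepiece standing upright, 42 mm across, 55 mm tall; origin at the centre of its underside

How it is judged:
By the outcome, as a careful person would: the job done as asked, in the order asked, and still so for the second after the job is handed in, with the robot touching nothing.
It also fails if it takes over 58 s, if anything falls off the work surface, if the arm or the gripper's body presses on something with over 40 N, if the wrist force passes 120 N, or if a joint passes its speed limit or range.

## Working session

There is one attempt and no reset: what is moved stays moved. The work goes in short steps, Python scripts to look and compute and a tool call to move; the robot and the scene stay as the last step left them, time stands still between calls to the robot, and variables do not carry over. Pictures are saved under pics/ and viewed, at most 13 in all, crops included, and the job is handed in when it is done.

Besides the shell and the picture viewer there is one more tool, called after "Call:" by a JSON object that holds its "op" and its "data", one argument or row to a line. arm_command: Moves the arm, as the interface text tells. Shifts and turns lie within -1 to 1; 1 stands for 15 cm of shift or 120 degrees of turn. Its arguments: {"type":"object","properties":{"increments":{"type":"array","items":{"type":"object","properties":{"linear":{"type":"array","items":{"type":"number","minimum":-1,"maximum":1}},"rotation":{"type":"array","items":{"type":"number","minimum":-1,"maximum":1}},"claw":{"type":"number"}}}},"grip_force":{"type":"number"}},"required":["increments"]}

```bash
mkdir -p pics; python3 - <<'E'
from station import env
import cv2
for n in("scene","top"):
    f=env.grab_frame(n); cv2.imwrite(f"pics/{n}0.png",cv2.resize(f[:,:,::-1],(800,600),interpolation=cv2.INTER_CUBIC))
    cv2.imwrite(f"pics/{n}_raw.png",f[:,:,::-1])
    print(n,env.camera_model(n))
s=env.sense();print(s)
E
```

```text
scene {'fx': 426.4769201118585, 'fy': 426.4769201118585, 'cx': 254.94442066523396, 'cy': 195.63100461516865, 'distortion': array([-0.10120506,  0.        ,  0.        ,  0.        ,  0.        ]), 'xyz': array([1.48751549, 0.00991535, 0.86701931]), 'orientation': array([ 0.62488376,  0.65595626, -0.29759414, -0.3011302 ])}
top {'fx': 437.1640956191478, 'fy': 437.1640956191478, 'cx': 250.4695953686787, 'cy': 189.6542103500494, 'distortion': array([0.01721041, 0.        , 0.        , 0.        , 0.        ]), 'xyz': array([0.38854064, 0.00613809, 1.23985102]), 'orientation': array([-0.69791688,  0.71116053, -0.0648177 ,  0.05441878])}
{'t': 0.1, 'qpos': array([-1.17030318e+00,  3.79339755e-01,  1.73468710e+00, -1.49549540e-05,
        1.02849425e+00, -3.32805347e-02]), 'joint_velocities': array([ 0.00079695, -0.00245156, -0.00302688,  0.00052619,  0.00028411,
        0.00185141]), 'tau': array([-1.79591771e-03, -7.65035963e+01, -4.35289872e+01,  6.51623192e-02,
        3.98612791e-02, -1.46512161e-05]), 'tool_pos': array([ 0.2940915 , -0.63488155,  0.23538276]), 'eef_rot': array([ 9.76571167e-01,  2.15194194e-01, -9.10513573e-05, -4.55250945e-04]), 'force': array([-0.16395808, -0.22358933, -0.14992547]), 'ft_torque': array([-0.00179274, -0.01436015, -0.04081758]), 'gripper_force': 0.0, 'gripper_width': 0.09106738535289556}
```

View pics/scene0.png

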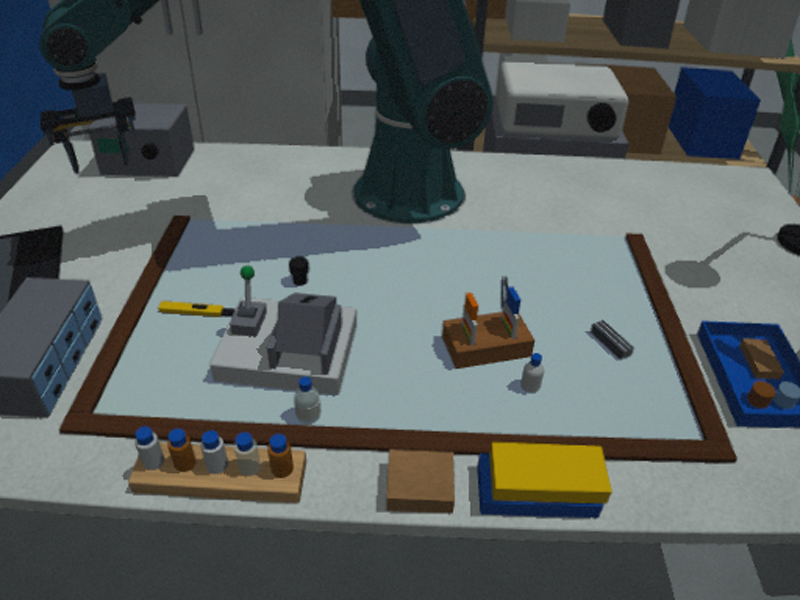

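View pics/top0.png

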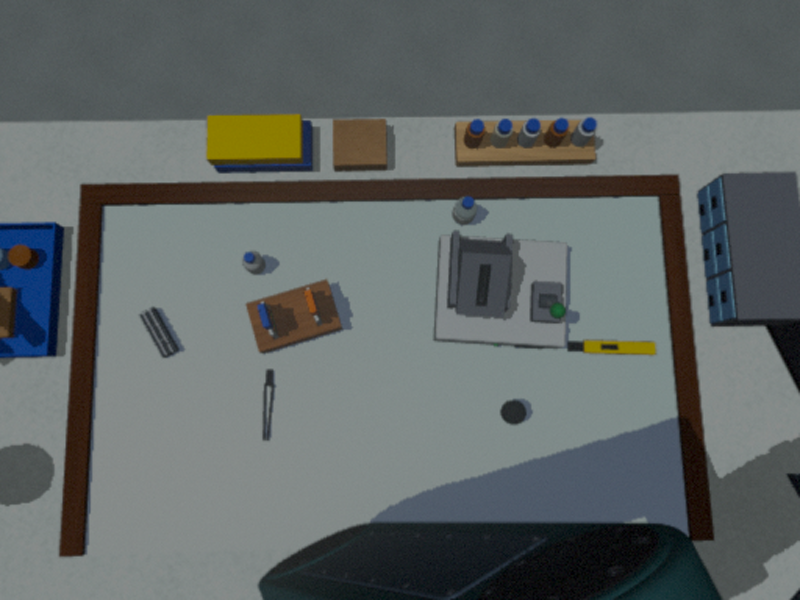

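The scene view shows the blue handle at (513,300), the orange one at (472,305), the dock at (305,330) and the knob at (247,272). In the top view the slot is at (484,285), the knob at (558,310) and the blue handle at (265,318). The reader's back faces away from the robot. I'll enlarge the raw crops next to measure from them.

```bash
python3 - <<'E'
import cv2,numpy as np
t=cv2.imread("pics/top_raw.png");s=cv2.imread("pics/scene_raw.png")
def crop(im,x,y,w,h,k):
    c=cv2.resize(im[y:y+h,x:x+w],None,fx=k,fy=k,interpolation=cv2.INTER_CUBIC)
    c=cv2.convertScaleAbs(c,alpha=1.4,beta=10)
    for i in range(0,w,10):
        cv2.line(c,(i*k,0),(i*k,6),(0,0,255),1)
        if i%20==0: cv2.putText(c,str(x+i),(i*k,18),0,.4,(0,0,255),1)
    for i in range(0,h,10):
        cv2.line(c,(0,i*k),(6,i*k),(0,0,255),1)
        if i%20==0: cv2.putText(c,str(y+i),(8,i*k+4),0,.4,(0,0,255),1)
    return c
a=crop(t,272,140,100,90,6);b=crop(t,150,170,75,65,6)
c=np.zeros((540,800,3),np.uint8)
A=crop(t,272,145,96,80,5);B=crop(t,152,175,64,54,5)
c[:400,:480]=A;c[:270,480:800]=B
cv2.imwrite("pics/c_top.png",c)
c=np.zeros((570,800,3),np.uint8)
A=crop(s,130,165,105,90,5);B=crop(s,278,170,55,70,5)
c[:450,:525]=A;c[:350,525:]=B
cv2.imwrite("pics/c_scene.png",c)
E
```

```text
(no output)
```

View pics/c_top.png

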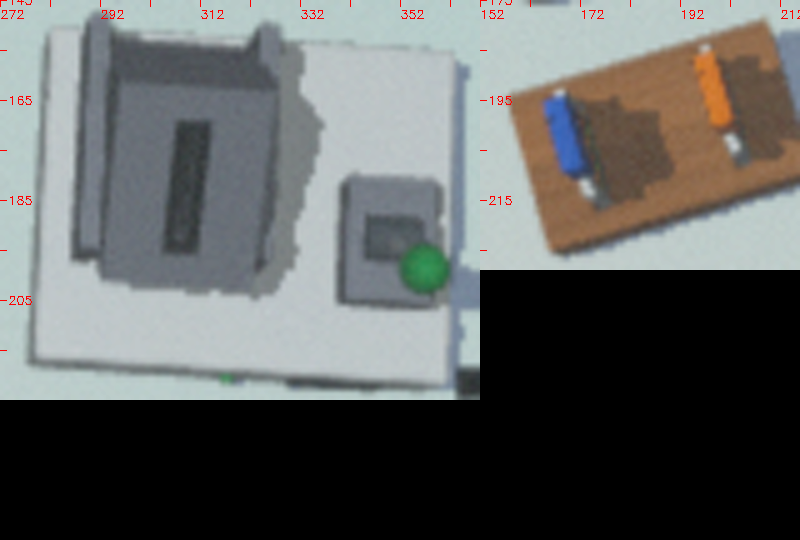

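View pics/c_scene.png

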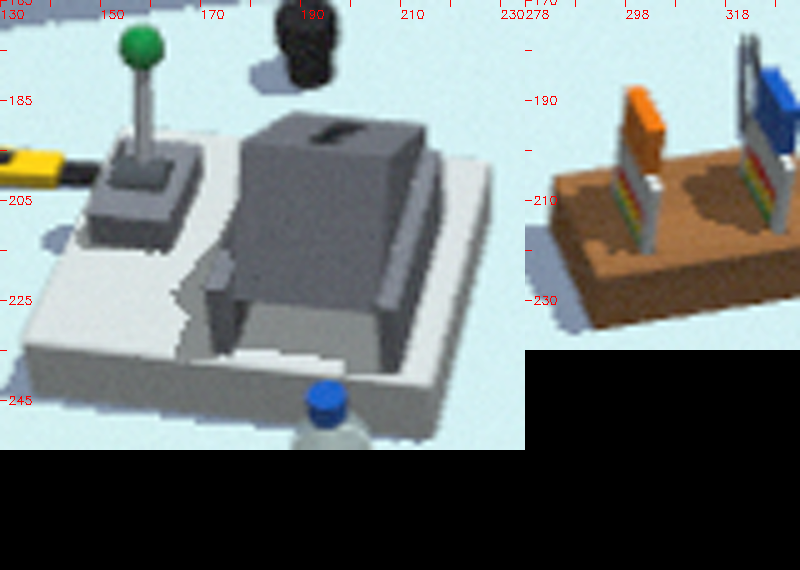

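The top crop shows the base corners at about (281,150), (363,156), (362,222) and (278,217). The flared slot mouth spans (307,169) to (311,196), the knob is at (356.6,198.5), and the stand corners are at (158,194), (167,225) and (209,179). The scene crop shows the knob at (158,174) and base corners at (135,233), (217,242) and (228,198). I'll fit the poses to these.

```bash
cat > h.py <<'E'
import cv2,numpy as np
from scipy.spatial.transform import Rotation as R
from scipy.optimize import least_squares
def proj(m,P):
    r=R.from_quat(m['orientation']).as_matrix()
    K=np.array([[m['fx'],0,m['cx']],[0,m['fy'],m['cy']],[0,0,1]])
    return cv2.projectPoints((np.atleast_2d(P)-m['xyz'])@r,np.zeros(3),np.zeros(3),K,m['distortion'])[0][:,0]
def w(p,P): return R.from_euler('z',p[2]).apply(np.atleast_2d(P))+[p[0],p[1],0]
s,c=.5,3**.5/2
DR=np.array([[c,0,-s],[0,1,0],[s,0,c]]) # dock axes as columns in reader frame
def dock(P): return np.atleast_2d(P)@DR.T+[0,0,.125]
def knob(a): 
    th=np.radians(-34)+a   # + to back
    return np.array([-.01+.08*np.sin(th),-.12,.067+.08*np.cos(th)])
E
python3 - <<'E'
from h import *
from station import env
T,S=env.camera_model('top'),env.camera_model('scene')
o=lambda L,x,y:np.array([[(u+.5)/5-.5+x,(v+.5)/5-.5+y] for u,v in L])
bt=[[.105,.07,.045],[.105,-.16,.045],[-.085,-.16,.045],[-.085,.07,.045]]
sl=dock([[.0365,.0092,0],[.0365,-.0092,0],[-.0365,-.0092,0],[-.0365,.0092,0]])
ot=o([(48,28),(458,55),(450,385),(30,362),(177,122),(212,120),(197,253),(163,252),(424,269)],272,145)
os=o([(25,343),(435,388),(492,165),(141,47)],130,165)
def f(p):
    a=proj(T,w(p,np.vstack([bt,sl,[knob(p[3])]])))-ot
    b=proj(S,w(p,np.vstack([bt[1],bt[0],bt[3],knob(p[3])])))-os
    return np.vstack([a,b]).ravel()
r=least_squares(f,[.65,-.15,0,0]);print('reader',r.x,'\n',f(r.x).reshape(-1,2).round(1).tolist())
st=o([(512-480,95),(555-480,254),(765-480,20)],152,175)
ss=o([(553-525,178),(598-525,278)],278,170)
P=np.array([[.045,.075,.042],[-.045,.075,.042],[.045,-.075,.042],[-.045,-.075,.042]])
def g(p):
    return np.vstack([proj(T,w(p,P[:3]))-st,proj(S,w(p,P[[3,2]]))-ss]).ravel()
q=least_squares(g,[.6,.25,0.2]);print('stand',q.x,'\n',g(q.x).reshape(-1,2).round(1).tolist())
for y in(.04,-.04):
    h=w(q.x,[[0,y,.124],[.03,y,.09],[-.03,y,.09]]);print(h.round(4).tolist(),((proj(T,h)-[152,175])*5+[480,0]).round(),((proj(S,h)-[278,170])*5+[525,0]).round())
E
```

```text
reader [ 0.59448491 -0.16410641 -0.08162109  0.24924218] 
 [[0.2, -0.5], [-0.3, -0.8], [-0.0, 0.4], [0.3, -0.3], [-0.3, -0.1], [-0.1, 0.8], [-0.2, 0.6], [-0.4, 0.4], [-0.1, 0.1], [-1.4, 0.2], [-0.2, 0.2], [0.3, -0.8], [0.3, 0.8]]
stand [0.56192893 0.15975031 0.28144623] 
 [[-0.7, 0.6], [-0.6, -0.1], [0.8, -0.1], [-0.5, -0.0], [-0.1, 0.7]]
[[0.5508, 0.1982, 0.124], [0.5796, 0.2065, 0.09], [0.522, 0.1898, 0.09]] [[564. 134.]
 [560.  89.]
 [590. 197.]] [[777.  88.]
 [789. 168.]
 [751. 102.]]
[[0.573, 0.1213, 0.124], [0.6019, 0.1297, 0.09], [0.5442, 0.113, 0.09]] [[714.  88.]
 [705.  46.]
 [736. 152.]] [[642. 108.]
 [654. 189.]
 [620. 121.]]
```

Call:
{"op": "arm_command", "data": {
  "increments": [
    {"linear": [0.3,-0.25,-0.05],"rotation": [0,0,0],"claw": -1},
    {"linear": [0.6,-0.5,-0.1],"rotation": [0,0,0],"claw": -1},
    {"linear": [0.85,-0.75,-0.14],"rotation": [0,0,0],"claw": -1},
    {"linear": [0.85,-0.75,-0.14],"rotation": [0,0,0],"claw": -1}
  ]
}}

```text
t: 0.6
tool_pos: [0.3635, -0.4769, 0.2572]
eef_rot: [0.976, 0.217, 0.0, -0.0]
force: [-0.1, -0.1, -0.3]
gripper_width: 0.0913
gripper_force: 0.0
```

Call:
{"op": "arm_command", "data": {
  "increments": [
    {"linear": [0.3,-0.25,-0.05],"rotation": [0,0,0],"claw": -1},
    {"linear": [0.6,-0.5,-0.1],"rotation": [0,0,0],"claw": -1},
    {"linear": [0.85,-0.75,-0.14],"rotation": [0,0,0],"claw": -1},
    {"linear": [0.85,-0.75,-0.14],"rotation": [0,0,0],"claw": -1}
  ]
}}

```text
t: 1.1
tool_pos: [0.4319, -0.3221, 0.2783]
eef_rot: [0.976, 0.217, 0.0, 0.0]
force: [0.1, -0.1, -0.2]
gripper_width: 0.091
gripper_force: 0.0
```

Call:
{"op": "arm_command", "data": {
  "increments": [
    {"linear": [0.3,-0.25,-0.05],"rotation": [0,0,0.08],"claw": -1},
    {"linear": [0.6,-0.5,-0.1],"rotation": [0,0,0.16],"claw": -1},
    {"linear": [0.85,-0.75,-0.14],"rotation": [0,0,0.247],"claw": -1},
    {"linear": [0.85,-0.75,-0.14],"rotation": [0,0,0.247],"claw": -1},
    {"linear": [0.85,-0.75,-0.14],"rotation": [0,0,0.247],"claw": -1}
  ]
}}

```text
t: 1.72
tool_pos: [0.4994, -0.1691, 0.2986]
eef_rot: [0.999, -0.041, -0.0, 0.0]
force: [0.3, -0.5, -0.3]
gripper_width: 0.091
gripper_force: 0.0
```

```bash
python3 - <<'E'
from h import *
from station import env
m=env.camera_model('wrist');s=env.sense()
f=env.grab_frame('wrist'); cv2.imwrite("pics/w1_raw.png",f[:,:,::-1])
import json;json.dump({k:np.asarray(v).tolist() for k,v in m.items()},open('w1.json','w'))
print(m,s['t'],s['tool_pos'],s['eef_rot'],s['qpos'],s['force'])
p=[.5945,-.1641,-.0816]
sl=dock([[.0365,.0092,0],[.0365,-.0092,0],[-.0365,-.0092,0],[-.0365,.0092,0]])
print(proj(m,w(p,np.vstack([sl,knob(.25)]))))
c=cv2.resize(f[:,:,::-1],(768,576),interpolation=cv2.INTER_CUBIC)
cv2.imwrite("pics/w1.png",cv2.convertScaleAbs(c,alpha=1.4))
E
```

```text
{'fx': 319.75454217763433, 'fy': 319.75454217763433, 'cx': 258.0699586677529, 'cy': 189.0202096209122, 'distortion': array([-0.05692981,  0.        ,  0.        ,  0.        ,  0.        ]), 'xyz': array([ 0.57703739, -0.17674159,  0.44760889]), 'orientation': array([-0.67138686,  0.72811541,  0.10184386, -0.09335667])} 1.725 [ 0.49937277 -0.16911799  0.29863425] [ 9.99169922e-01 -4.07358770e-02 -2.27079168e-04  6.52720359e-05] [-3.70618241e-01  2.73566698e-02  2.03843061e+00 -3.07464613e-04
  1.07619278e+00  1.28181839e+00] [ 0.26906409 -0.51341048 -0.30603411]
[[232.14990111  42.84354165]
 [252.92365795  42.79638529]
 [253.69654562 113.53719772]
 [236.03959539 113.54801357]
 [370.47826966 121.60800313]]
```

View pics/w1.png

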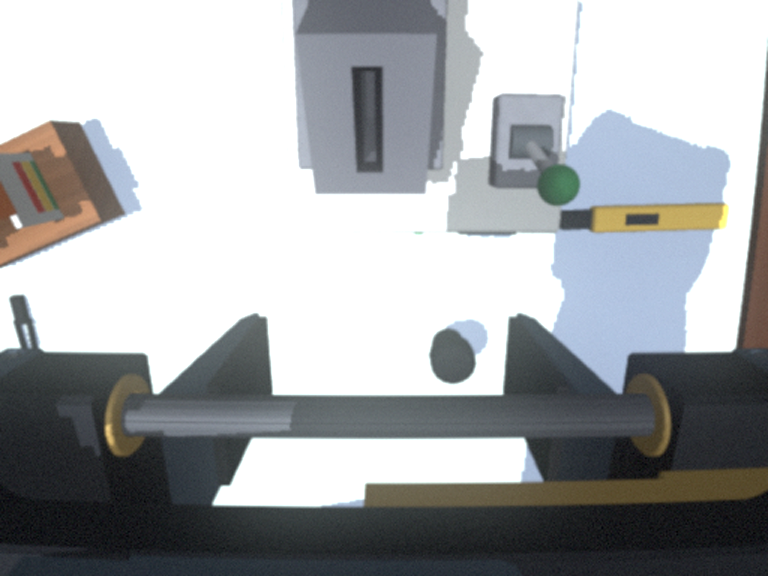

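The wrist view shows the slot mouth from (235,44) to (255,115) raw and the knob at (372,123). Both sit 1–2 px (about 2 mm) from prediction, within the calibration error. Next I'll look at the blue plate from behind.

Call:
{"op": "arm_command", "data": {
  "increments": [
    {"linear": [-0.04,-0.26,0.06],"claw": -1},
    {"linear": [-0.08,-0.52,0.12],"claw": -1},
    {"linear": [-0.118,-0.76,0.174],"claw": -1},
    {"linear": [-0.118,-0.76,0.174],"claw": -1}
  ]
}}

```text
$.increments[0]: bad value
```

Call:
{"op": "arm_command", "data": {
  "increments": [
    {"linear": [-0.04,-0.26,0.06],"claw": -1},
    {"linear": [-0.08,-0.52,0.12],"claw": -1},
    {"linear": [-0.118,-0.76,0.174],"claw": -1},
    {"linear": [-0.118,-0.76,0.174],"claw": -1}
  ]
}}

```text
$.increments[0]: bad value
```

Call:
{"op": "arm_command", "data": {
  "increments": [
    {"linear": [-0.04,-0.26,0.06],"rotation": [0,0,-0.08],"claw": -1},
    {"linear": [-0.08,-0.52,0.12],"rotation": [0,0,-0.16],"claw": -1},
    {"linear": [-0.118,-0.76,0.174],"rotation": [0,0,-0.173],"claw": -1},
    {"linear": [-0.118,-0.76,0.174],"rotation": [0,0,-0.173],"claw": -1},
    {"linear": [-0.118,-0.76,0.174],"rotation": [0,0,-0.173],"claw": -1}
  ]
}}

```text
t: 2.4
tool_pos: [0.4915, -0.0543, 0.2729]
eef_rot: [0.99, 0.139, 0.0, 0.0]
force: [-0.6, 0.2, -0.6]
gripper_width: 0.0911
gripper_force: 0.0
```

```bash
cat >> h.py <<'E'
import json
def shot(env,name,box=None,k=1.5):
    m=env.camera_model('wrist');s=env.sense();f=env.grab_frame('wrist')[:,:,::-1]
    json.dump({a:np.asarray(v).tolist() for a,v in m.items()},open(name+'.json','w'))
    cv2.imwrite(f'pics/{name}_raw.png',f)
    x0,y0,x1,y1=box or (0,0,512,384)
    cv2.imwrite(f'pics/{name}.png',cv2.resize(f[y0:y1,x0:x1],None,fx=k,fy=k,interpolation=cv2.INTER_CUBIC))
    print(s['t'],s['tool_pos'].round(4),s['eef_rot'].round(4),s['qpos'].round(3),s['force'].round(2),s['gripper_width'])
    return m,s,f
def rel(s,pos,M):
    r=R.from_quat(s['eef_rot']).as_matrix()
    return (r.T@(np.array(pos)-s['tool_pos'])/.15).round(3),(R.from_matrix(r.T@M).as_rotvec()/np.radians(120)).round(4)
E
python3 - <<'E'
from h import *
from station import env
m,s,f=shot(env,'w2')
p=[.5619,.1598,.2814]
hx=[[a*.02,.04+b*.006,z] for z in(.124,.09) for a in(1,-1) for b in(1,-1)]
print(proj(m,w(p,hx)).round(1).tolist())
c=np.array([[.045,.075,.042],[-.045,.075,.042],[-.045,-.075,.042],[.045,-.075,.042]])
print(proj(m,w(p,c)).round(1).tolist())
r=R.from_quat(s['eef_rot']).as_matrix();print('grasp px',proj(m,s['tool_pos']+r[:,2]*.003))
E
```

```text
2.4 [ 0.4915 -0.0543  0.2729] [9.903e-01 1.387e-01 0.000e+00 1.000e-04] [-1.570e-01 -1.000e-03  2.118e+00 -0.000e+00  1.024e+00  1.136e+00] [-0.57  0.18 -0.63] 0.09114961268211035
[[-4.1, 23.3], [8.2, 22.5], [3.1, 69.8], [15.2, 69.3], [21.8, 30.3], [33.1, 29.7], [27.9, 72.2], [39.0, 71.8]]
[[23.9, 16.0], [35.7, 97.9], [160.3, 95.3], [154.6, 10.5]]
grasp px [[255.52732446 251.98521213]]
```

View pics/w2.png

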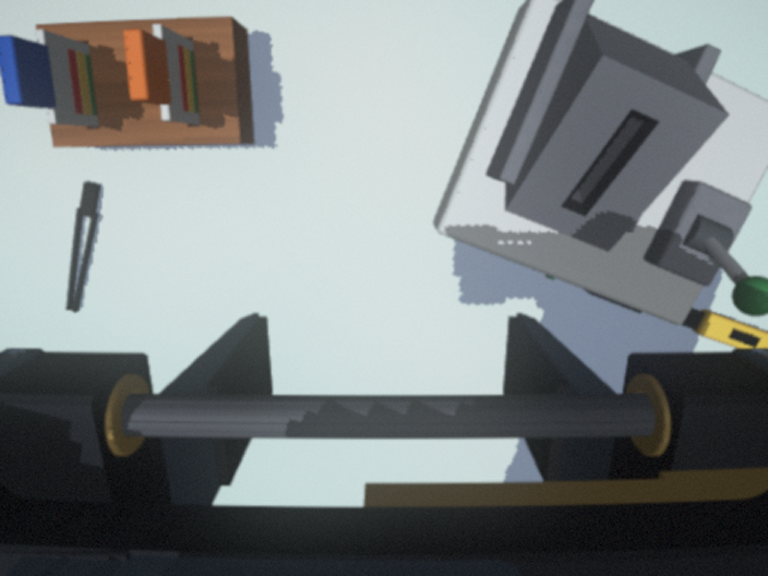

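The wrist view shows the stand corners within 1 px of prediction, and the blue handle within about 1.5 mm, which fits the pocket play. I'll compute the hover and grasp moves.

```bash
cat >> h.py <<'E'
def tool(yaw,tilt=0): # tool x along plate x, z down; tilt about y for dock
    a=R.from_euler('z',yaw).as_matrix()
    if tilt: a=a@DR
    return a@np.diag([1.,-1,-1])
E
python3 - <<'E'
from h import *
from station import env
s=env.sense()
p=[.5619,.1598,.2814];t=w(p,[0,.0408,.20])[0]
print(t,rel(s,t,tool(p[2])))
# reader refit with w1,w2
w1,w2=[json.load(open(n)) for n in('w1.json','w2.json')]
sl=dock([[.0365,.0092,0],[.0365,-.0092,0],[-.0365,-.0092,0],[-.0365,.0092,0]])
o1=(np.array([[352,66],[382,66],[383,172],[357,171],[558,185]])+.5)/1.5-.5
o2=(np.array([[633,110],[658,121],[585,215],[563,205]])+.5)/1.5-.5
def f(q): return np.vstack([proj(w1,w(q,np.vstack([sl,[knob(q[3])]])))-o1,proj(w2,w(q,sl))-o2]).ravel()
r=least_squares(f,[.5945,-.1641,-.0816,.25]);print(r.x.round(4),f(r.x).reshape(-1,2).round(1).tolist())
E
```

```text
[0.55056981 0.19899524 0.2       ] (array([ 0.842, -1.517,  0.486]), array([ 0.0001, -0.0001, -0.0017]))Traceback (most recent call last):
  File "<stdin>", line 12, in <module>
    return func(*args, **kwargs)
    vector_fun = VectorFunction(
        fun_wrapped,
    ...<6 lines>...
        workers=workers
    )
    self._update_fun()
    ~~~~~~~~~~~~~~~~^^
    self.f = self.fun_wrapped(xp_copy(self.x))
             ~~~~~~~~~~~~~~~~^^^^^^^^^^^^^^^^^
    return np.atleast_1d(self.fun(x))
                         ~~~~~~~~^^^
    return self.f(x, *self.args, **self.kwargs)
           ~~~~~~^^^^^^^^^^^^^^^^^^^^^^^^^^^^^^
  File "<stdin>", line 11, in f
  File "h.py", line 7, in proj
    return cv2.projectPoints((np.atleast_2d(P)-m['xyz'])@r,np.zeros(3),np.zeros(3),K,m['distortion'])[0][:,0]
           ~~~~~~~~~~~~~~~~~^^^^^^^^^^^^^^^^^^^^^^^^^^^^^^^^^^^^^^^^^^^^^^^^^^^^^^^^^^^^^^^^^^^^^^^^^
cv2.error: OpenCV(4.12.0) :-1: error: (-5:Bad argument) in function 'projectPoints'
> Overload resolution failed:
>  - distCoeffs is not a numpy array, neither a scalar
>  - Expected Ptr<cv::UMat> for argument 'distCoeffs'
```

Call:
{"op": "arm_command", "data": {
  "increments": [
    {"linear": [0.14,-0.26,0.08],"rotation": [0,0,0],"claw": -1},
    {"linear": [0.28,-0.51,0.16],"rotation": [0,0,0],"claw": -1},
    {"linear": [0.421,-0.759,0.243],"rotation": [0,0,0],"claw": -1},
    {"linear": [0.421,-0.759,0.243],"rotation": [0,0,0],"claw": -1}
  ]
}}

```text
t: 2.95
tool_pos: [0.5211, 0.0745, 0.2357]
eef_rot: [0.99, 0.14, -0.001, -0.0]
force: [0.0, 0.2, -0.6]
gripper_width: 0.0909
gripper_force: 0.0
```

Call:
{"op": "arm_command", "data": {
  "increments": [
    {"linear": [0.14,-0.26,0.08],"rotation": [0,0,0],"claw": -1},
    {"linear": [0.28,-0.51,0.16],"rotation": [0,0,0],"claw": -1},
    {"linear": [0.421,-0.759,0.243],"rotation": [0,0,-0.002],"claw": -1},
    {"linear": [0.421,-0.759,0.243],"rotation": [0,0,-0.002],"claw": -1},
    {"linear": [0.421,-0.759,0.243],"rotation": [0,0,-0.002],"claw": -1}
  ]
}}

```text
t: 3.58
tool_pos: [0.5504, 0.1992, 0.2002]
eef_rot: [0.99, 0.141, 0.0, 0.0]
force: [0.0, 0.1, -0.2]
gripper_width: 0.0915
gripper_force: 0.0
```

```bash
sed -i "s/K,m\['distortion'\]/K,np.array(m['distortion'])/" h.py; python3 - <<'E'
from h import *
from station import env
m,s,f=shot(env,'w3',(130,100,390,300),2.5)
p=[.5619,.1598,.2814];print(rel(s,w(p,[0,.0408,.11])[0],tool(p[2])))
hx=[[a*.02,.0408+b*.006,z] for z in(.124,) for a in(1,-1) for b in(1,-1)]
print(((proj(m,w(p,hx))-[130,100])*2.5).round(1).tolist())
w1,w2=[json.load(open(n)) for n in('w1.json','w2.json')]
sl=dock([[.0365,.0092,0],[.0365,-.0092,0],[-.0365,-.0092,0],[-.0365,.0092,0]])
o1=(np.array([[352,66],[382,66],[383,172],[357,171],[558,185]])+.5)/1.5-.5
o2=(np.array([[633,110],[658,121],[585,215],[563,205]])+.5)/1.5-.5
def f(q): return np.vstack([proj(w1,w(q,np.vstack([sl,[knob(q[3])]])))-o1,proj(w2,w(q,sl))-o2]).ravel()
r=least_squares(f,[.5945,-.1641,-.0816,.25]);print(r.x.round(4),f(r.x).reshape(-1,2).round(1).tolist())
E
```

```text
3.575 [0.5504 0.1992 0.2002] [9.901e-01 1.406e-01 0.000e+00 1.000e-04] [ 0.308  0.248  1.988 -0.     0.906  1.596] [ 0.03  0.14 -0.19] 0.09145339530324346
(array([0.001, 0.002, 0.601]), array([ 0.0001, -0.    ,  0.0004]))
[[296.1, 200.9], [337.4, 200.9], [297.0, 328.3], [336.5, 328.3]]
[ 0.5936 -0.1658 -0.0826  0.2411] [[-0.3, -0.2], [0.5, -0.2], [0.2, -0.3], [-0.1, 0.4], [0.2, 0.0], [-0.8, -1.2], [1.3, 0.0], [0.3, 0.7], [-1.4, 0.7]]
```

View pics/w3.png

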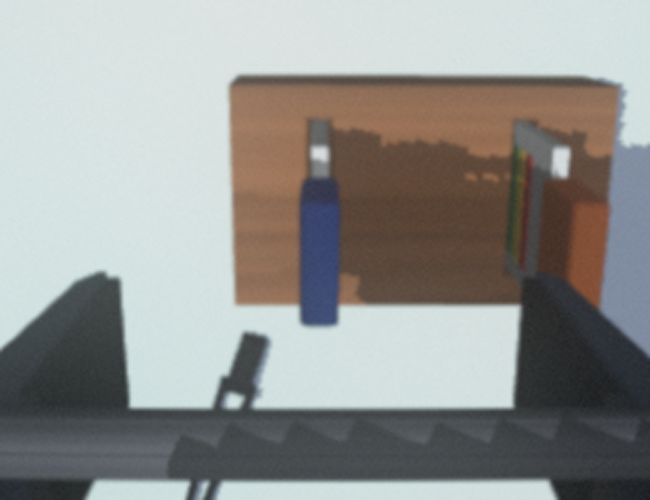

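The blue handle's top face is at crop (301–339, 200–325), within about 1 mm of prediction and between the fingers. The orange plate is clear of the right finger, so I'll descend and grip.

Call:
{"op": "arm_command", "data": {
  "increments": [
    {"linear": [0,0.01,0.3],"rotation": [0,0,0],"claw": -1},
    {"linear": [0,0.01,0.5],"rotation": [0,0,0],"claw": -1},
    {"linear": [0,0.01,0.6],"rotation": [0,0,0],"claw": -1},
    {"linear": [0,0.01,0.6],"rotation": [0,0,0],"claw": -1}
  ]
}}

```text
t: 4.12
tool_pos: [0.5504, 0.1984, 0.1098]
eef_rot: [0.99, 0.141, -0.0, 0.0]
force: [0.5, 0.1, -0.1]
gripper_width: 0.0913
gripper_force: 0.0
```

Call:
{"op": "arm_command", "data": {
  "grip_force": 25,
  "increments": [
    {"linear": [0,0,0],"rotation": [0,0,0],"claw": 1},
    {"linear": [0,0,0],"rotation": [0,0,0],"claw": 1},
    {"linear": [0,0,0],"rotation": [0,0,0],"claw": 1},
    {"linear": [0,0,0],"rotation": [0,0,0],"claw": 1},
    {"linear": [0,0,0],"rotation": [0,0,0],"claw": 1}
  ]
}}

```text
t: 4.75
tool_pos: [0.5505, 0.1992, 0.11]
eef_rot: [0.99, 0.141, 0.0, -0.0]
force: [-0.1, -0.2, -0.8]
gripper_width: 0.0444
gripper_force: 0.0
```

Call:
{"op": "arm_command", "data": {
  "increments": [
    {"linear": [0,0,0],"rotation": [0,0,0],"claw": 1},
    {"linear": [0,0,0],"rotation": [0,0,0],"claw": 1},
    {"linear": [0,0,0],"rotation": [0,0,0],"claw": 1},
    {"linear": [0,0,0],"rotation": [0,0,0],"claw": 1},
    {"linear": [0,0,0],"rotation": [0,0,0],"claw": 1}
  ]
}}

```text
t: 5.38
tool_pos: [0.5505, 0.1991, 0.1099]
eef_rot: [0.99, 0.141, -0.0, 0.0]
force: [-0.6, -0.6, -0.9]
gripper_width: 0.0118
gripper_force: 25.0
```

Gripped, opening 11.8 mm. I'll lift, then use the held handle, whose place in the tool frame is known, to check the wrist camera's bias.

Call:
{"op": "arm_command", "data": {
  "increments": [
    {"linear": [0,0,-0.15],"rotation": [0,0,0],"claw": 1},
    {"linear": [0,0,-0.4],"rotation": [0,0,0],"claw": 1},
    {"linear": [0,0,-0.75],"rotation": [0,0,0],"claw": 1},
    {"linear": [0,0,-1],"rotation": [0,0,0],"claw": 1},
    {"linear": [0,0,-1],"rotation": [0,0,0],"claw": 1}
  ]
}}

```text
t: 6.0
tool_pos: [0.5518, 0.1996, 0.263]
eef_rot: [0.99, 0.141, 0.002, -0.0]
force: [-0.1, -0.2, -0.2]
gripper_width: 0.0119
gripper_force: 25.0
```

```bash
python3 - <<'E'
from h import *
from station import env
m,s,f=shot(env,'w4',(190,180,330,320),5)
r=R.from_quat(s['eef_rot']).as_matrix()
T=np.array([[a*.02,b*.006,-.014] for a in(1,-1) for b in(1,-1)])
print(((proj(m,s['tool_pos']+T@r.T)-[190,180])*5).round(1).tolist())
p=[.5619,.1598,.2814];print(R.from_euler('z',-p[2]).apply([.5505-p[0],.1991-p[1],0]))
E
```

```text
6.0 [0.5518 0.1996 0.263 ] [ 9.90e-01  1.41e-01  2.50e-03 -4.00e-04] [0.307 0.168 1.954 0.    1.015 1.595] [-0.13 -0.18 -0.24] 0.011901389728042071
[[391.4, 247.5], [259.7, 247.4], [387.4, 622.4], [265.7, 622.2]]
[-3.79670272e-05  4.09200264e-02  0.00000000e+00]
```

View pics/w4.png

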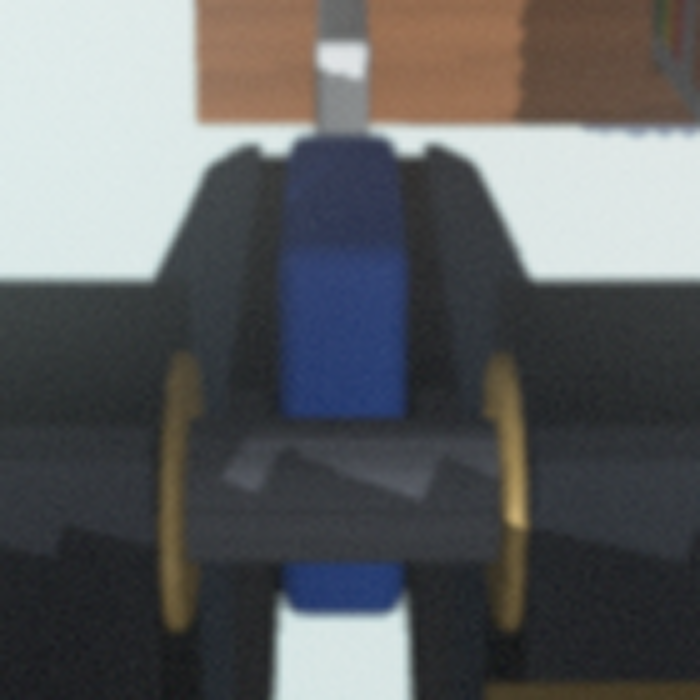

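The held handle is centred at crop x = 343 against 325 predicted. So the wrist camera reads about 1.5 mm too far along tool +y. With that correction the wrist fit agrees with the top/scene fit, and I'll use reader pose (0.594, -0.1642, -0.082).

```bash
python3 - <<'E'
from h import *
from station import env
s=env.sense(); q=[.594,-.1642,-.082]
G=w(q,dock([0,0,.16]))[0]; Mg=tool(q[2],1); M0=tool(.2814)
from scipy.spatial.transform import Slerp
sl=Slerp([0,1],R.from_matrix([M0,Mg]))
cur=dict(tool_pos=s['tool_pos'],eef_rot=s['eef_rot'])
for P,k in [((.54,.09,.30),0.),((.525,-.03,.30),.5),(G,1.)]:
    M=sl(k).as_matrix(); print(np.round(P,4),rel(cur,P,M)); cur=dict(tool_pos=np.array(P),eef_rot=R.from_matrix(M).as_quat())
E
```

```text
[0.54 0.09 0.3 ] (array([-0.272,  0.679, -0.261]), array([-0.    , -0.001 ,  0.0008]))
[ 0.525 -0.03   0.3  ] (array([-0.318,  0.741,  0.   ]), array([-0.0227,  0.1236,  0.0848]))
[ 0.5143 -0.1576  0.2636] (array([-0.219,  0.834,  0.214]), array([-0.0227,  0.1236,  0.0848]))
```

Call:
{"op": "arm_command", "data": {
  "increments": [
    {"linear": [-0.09,0.2,-0.1],"rotation": [0,0,0],"claw": 1},
    {"linear": [-0.18,0.45,-0.2],"rotation": [0,0,0],"claw": 1},
    {"linear": [-0.272,0.679,-0.261],"rotation": [0,0,0],"claw": 1},
    {"linear": [-0.272,0.679,-0.261],"rotation": [0,0,0],"claw": 1}
  ]
}}

```text
t: 6.55
tool_pos: [0.5392, 0.0882, 0.2982]
eef_rot: [0.99, 0.14, -0.001, 0.0]
force: [0.2, 1.3, -1.6]
gripper_width: 0.0121
gripper_force: 25.0
```

Call:
{"op": "arm_command", "data": {
  "increments": [
    {"linear": [-0.1,0.24,0],"rotation": [-0.007,0.04,0.028],"claw": 1},
    {"linear": [-0.2,0.5,0],"rotation": [-0.015,0.08,0.056],"claw": 1},
    {"linear": [-0.318,0.741,0],"rotation": [-0.0227,0.1236,0.0848],"claw": 1},
    {"linear": [-0.318,0.741,0],"rotation": [-0.0227,0.1236,0.0848],"claw": 1}
  ]
}}

```text
t: 7.05
tool_pos: [0.5234, -0.0312, 0.2974]
eef_rot: [0.99, 0.05, 0.13, 0.005]
force: [0.5, 0.2, -1.3]
gripper_width: 0.0118
gripper_force: 25.0
```

Call:
{"op": "arm_command", "data": {
  "increments": [
    {"linear": [-0.07,0.27,0.07],"rotation": [-0.007,0.04,0.028],"claw": 1},
    {"linear": [-0.14,0.55,0.14],"rotation": [-0.015,0.08,0.056],"claw": 1},
    {"linear": [-0.219,0.834,0.214],"rotation": [-0.0227,0.1236,0.0848],"claw": 1},
    {"linear": [-0.219,0.834,0.214],"rotation": [-0.0227,0.1236,0.0848],"claw": 1},
    {"linear": [-0.219,0.834,0.214],"rotation": [-0.0227,0.1236,0.0848],"claw": 1}
  ]
}}

```text
t: 7.68
tool_pos: [0.5147, -0.157, 0.2621]
eef_rot: [0.965, -0.039, 0.258, 0.01]
force: [0.3, -0.0, 0.8]
gripper_width: 0.012
gripper_force: 25.0
```

```bash
python3 - <<'E'
from h import *
from station import env
m,s,f=shot(env,'w5',(150,0,370,240),2.5)
q=[.594,-.1642,-.082]; print(rel(s,w(q,dock([0,0,.14]))[0],tool(q[2],1)))
m2=dict(m);r=R.from_quat(s['eef_rot']).as_matrix();m2['xyz']=m['xyz']-r[:,1]*.0015
sl=w(q,dock([[.0365,.0092,0],[.0365,-.0092,0],[-.0365,-.0092,0],[-.0365,.0092,0]]))
print(((proj(m2,sl)-[150,0])*2.5).round().tolist())
T=np.array([[.03,.003,.02],[.03,-.003,.02],[.03,.003,.1],[.03,-.003,.1]])
print(((proj(m2,s['tool_pos']+T@r.T)-[150,0])*2.5).round().tolist())
E
```

```text
7.675 [ 0.5147 -0.157   0.2621] [ 0.9654 -0.0385  0.2576  0.0098] [-0.415 -0.079  2.284  0.374  0.468  0.94 ] [ 0.32 -0.01  0.8 ] 0.011973751273158941
(array([0.003, 0.005, 0.123]), array([-0.001 ,  0.001 ,  0.0008]))
[[250.0, 356.0], [298.0, 356.0], [296.0, 535.0], [251.0, 535.0]]
[[286.0, 473.0], [258.0, 473.0], [281.0, 404.0], [262.0, 404.0]]
```

View pics/w5.png

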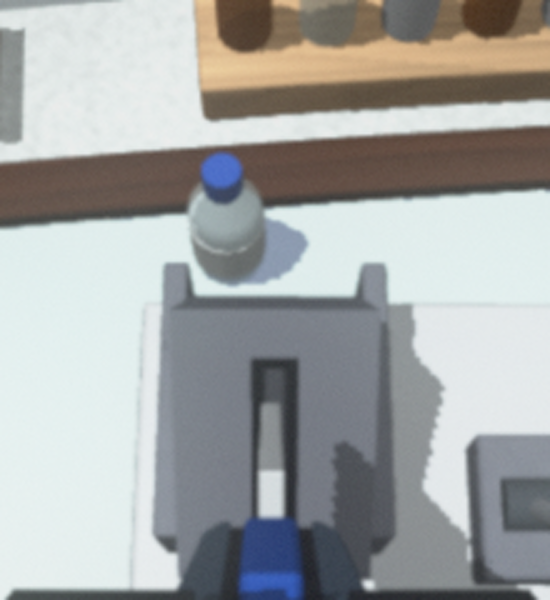

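The flared mouth is seen at crop (251–298, top 358) against (250–298, 356) predicted. The plate's front edge at x ≈ 258–285 lies in line with it, so I'll lower to the mouth.

Call:
{"op": "arm_command", "data": {
  "increments": [
    {"linear": [0.003,0.005,0.12],"rotation": [-0.001,0.001,0.0008],"claw": 1},
    {"linear": [0.003,0.005,0.25],"rotation": [-0.001,0.001,0.0008],"claw": 1},
    {"linear": [0.003,0.005,0.34],"rotation": [-0.001,0.001,0.0008],"claw": 1},
    {"linear": [0.003,0.005,0.34],"rotation": [-0.001,0.001,0.0008],"claw": 1},
    {"linear": [0.003,0.005,0.34],"rotation": [-0.001,0.001,0.0008],"claw": 1}
  ]
}}

```text
t: 8.35
tool_pos: [0.5403, -0.1604, 0.2191]
eef_rot: [0.965, -0.04, 0.26, 0.011]
force: [-0.1, 0.2, -0.0]
gripper_width: 0.0118
gripper_force: 25.0
```

```bash
cat > ins.py <<'E'
from h import *
from station import env
s=env.sense(); q=[.594,-.1642,-.082]
D=R.from_euler('z',q[2]).as_matrix()@DR
o=w(q,dock([0,0,0]))[0]
print('t',s['t'],'TCP in dock mm',(D.T@(s['tool_pos']-o)*1e3).round(1),'F dock',(D.T@s['force']).round(1),'M dock',(D.T@s['ft_torque']).round(2),
 'rel',rel(s,o+D@[0,0,.1],tool(q[2],1)),s['gripper_width'])
E
python3 ins.py
```

```text
t 8.35 TCP in dock mm [  0.5  -0.6 108.4] F dock [-0.1  0.2  0. ] M dock [ 0.09  0.44 -0.05] rel (array([-0.003, -0.004,  0.056]), array([ 0.0005, -0.0011,  0.0001])) 0.011753458378473029
```

Call:
{"op": "arm_command", "data": {
  "increments": [
    {"linear": [-0.003,-0.004,0.04],"rotation": [0,-0.001,0],"claw": 1},
    {"linear": [-0.003,-0.004,0.08],"rotation": [0,-0.001,0],"claw": 1},
    {"linear": [-0.003,-0.004,0.12],"rotation": [0,-0.001,0],"claw": 1},
    {"linear": [-0.003,-0.004,0.16],"rotation": [0,-0.001,0],"claw": 1},
    {"linear": [-0.003,-0.004,0.16],"rotation": [0,-0.001,0],"claw": 1}
  ]
}}

```text
t: 8.98
tool_pos: [0.5518, -0.161, 0.1971]
eef_rot: [0.965, -0.04, 0.258, 0.011]
force: [1.2, -0.3, -0.8]
gripper_width: 0.0117
gripper_force: 25.0
```

```bash
python3 ins.py
```

```text
t 8.975 TCP in dock mm [-0.6 -0.3 83.6] F dock [ 0.6 -0.2 -1.3] M dock [0.   0.39 0.01] rel (array([ 0.004, -0.002, -0.11 ]), array([ 0.0005,  0.0004, -0.0003])) 0.011731912839568665
```

Call:
{"op": "arm_command", "data": {
  "increments": [
    {"linear": [0,0,0.07],"rotation": [0,0,0],"claw": 1},
    {"linear": [0,0,0.14],"rotation": [0,0,0],"claw": 1},
    {"linear": [0,0,0.21],"rotation": [0,0,0],"claw": 1},
    {"linear": [0,0,0.27],"rotation": [0,0,0],"claw": 1},
    {"linear": [0,0,0.27],"rotation": [0,0,0],"claw": 1}
  ]
}}

```text
t: 9.6
tool_pos: [0.5706, -0.1656, 0.1704]
eef_rot: [0.968, -0.038, 0.249, 0.001]
force: [1.5, 12.7, -11.7]
gripper_width: 0.0122
gripper_force: 25.0
```

```bash
python3 ins.py
```

```text
t 9.6 TCP in dock mm [ 2.6 -3.3 50.9] F dock [ -5.4  12.8 -10.4] M dock [ 2.84  1.53 -0.01] rel (array([-0.024, -0.028, -0.326]), array([-0.0085,  0.0101, -0.0003])) 0.01216127264800062
```

```bash
python3 -c "
from station import env
s=env.sense();print(s['qpos'].round(3),s['tau'].round(1),s['joint_velocities'].round(3))"
```

```text
[-0.389  0.184  2.215  0.562  0.31   0.758] [ -8.4 -58.8 -43.1   0.   -4.8  -0.1] [ 0.002 -0.003  0.003 -0.005 -0.005  0.008]
```

Joint 5 has reached its 0.31 limit, and the arm drifted sideways because of it. At full depth a 30° tool tilt is out of reach. The plan is to back out a little, let the handle pivot in the lightly closed pads while the slot holds the plate, and so bring the tool about 18° closer to vertical. Then I'll push home.

Call:
{"op": "arm_command", "data": {
  "increments": [
    {"linear": [0,0,-0.06],"rotation": [0,0,0],"claw": 1},
    {"linear": [0,0,-0.13],"rotation": [0,0,0],"claw": 1},
    {"linear": [0,0,-0.13],"rotation": [0,0,0],"claw": 1}
  ]
}}

```text
t: 9.98
tool_pos: [0.5612, -0.1654, 0.1887]
eef_rot: [0.968, -0.038, 0.25, 0.002]
force: [-11.4, 10.3, 5.7]
gripper_width: 0.0122
gripper_force: 25.0
```

```bash
echo "print(s['qpos'].round(3))">>ins.py; python3 ins.py
```

```text
t 9.975 TCP in dock mm [ 3.6 -3.9 71.5] F dock [-7.7  9.4 11. ] M dock [2.39 2.07 0.05] rel (array([-0.028, -0.029, -0.189]), array([-0.008 ,  0.0092, -0.0002])) 0.012169315102670433
[-0.396  0.136  2.227  0.517  0.341  0.801]
```

Call:
{"op": "arm_command", "data": {
  "grip_force": 8,
  "increments": [
    {"linear": [-0.014,-0.015,0],"rotation": [-0.004,0.003,0],"claw": 1},
    {"linear": [-0.028,-0.028,0],"rotation": [-0.008,0.005,0],"claw": 1},
    {"linear": [-0.028,-0.028,0],"rotation": [-0.008,0.005,0],"claw": 1}
  ]
}}

```text
t: 10.35
tool_pos: [0.5594, -0.1623, 0.1879]
eef_rot: [0.966, -0.04, 0.256, 0.012]
force: [0.5, 0.5, -0.2]
gripper_width: 0.0123
gripper_force: 8.0
```

```bash
python3 ins.py
```

```text
t 10.35 TCP in dock mm [ 1.4 -1.  71.7] F dock [ 0.3  0.6 -0.4] M dock [0.04 0.42 0.01] rel (array([-0.01 , -0.006, -0.188]), array([ 0.0017,  0.0021, -0.0001])) 0.012331107548059968
[-0.384  0.13   2.241  0.5    0.305  0.827]
```

Call:
{"op": "arm_command", "data": {
  "increments": [
    {"linear": [-0.004,-0.003,0],"rotation": [0.001,-0.035,0],"claw": 1},
    {"linear": [-0.003,-0.005,0],"rotation": [0.0015,-0.075,0],"claw": 1},
    {"linear": [-0.003,-0.005,0],"rotation": [0.0015,-0.11,0],"claw": 1},
    {"linear": [-0.003,-0.005,0.001],"rotation": [0.0015,-0.15,0],"claw": 1},
    {"linear": [-0.003,-0.005,0.001],"rotation": [0.0015,-0.15,0],"claw": 1}
  ]
}}

```text
t: 10.98
tool_pos: [0.5604, -0.162, 0.1881]
eef_rot: [0.994, -0.041, 0.103, 0.004]
force: [-0.3, 0.7, -1.5]
gripper_width: 0.012
gripper_force: 8.0
```

```bash
python3 ins.py; python3 - <<'E'
from h import *
from station import env
m,s,f=shot(env,'w6',(130,60,390,300),2.5)
E
```

```text
t 10.975 TCP in dock mm [ 2.4 -0.6 71.4] F dock [-1.1  0.7 -1.1] M dock [ 0.06  0.17 -0.01] rel (array([-0.074, -0.004, -0.176]), array([ 0.0002,  0.1511, -0.0002])) 0.01197896551029527
[-0.344  0.194  2.096  0.087  0.653  1.246]
10.975 [ 0.5604 -0.162   0.1881] [ 0.9938 -0.0411  0.1033  0.0044] [-0.344  0.194  2.096  0.087  0.653  1.246] [-0.29  0.7  -1.52] 0.01197896551029527
```

View pics/w6.png

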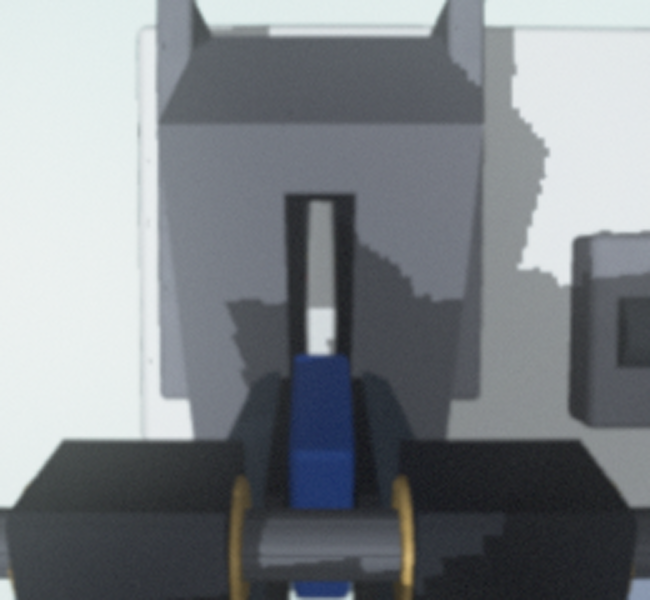

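The plate stands in the slot and the tool has pivoted 18° with almost no force (q5 now 0.65). I'll grip again and push along the slot axis, which in tool axes is (0.311, 0, 0.95).

Call:
{"op": "arm_command", "data": {
  "grip_force": 25,
  "increments": [
    {"linear": [-0.003,-0.003,0.002],"rotation": [0,0,0],"claw": 1},
    {"linear": [0.017,-0.003,0.063],"rotation": [0,0,0],"claw": 1},
    {"linear": [0.037,-0.003,0.124],"rotation": [0,0,0],"claw": 1},
    {"linear": [0.057,-0.003,0.185],"rotation": [0,0,0],"claw": 1},
    {"linear": [0.057,-0.003,0.185],"rotation": [0,0,0],"claw": 1}
  ]
}}

```text
t: 11.65
tool_pos: [0.5735, -0.1623, 0.1612]
eef_rot: [0.994, -0.041, 0.102, 0.004]
force: [5.2, -0.9, -1.1]
gripper_width: 0.0121
gripper_force: 25.0
```

```bash
python3 ins.py
```

```text
t 11.65 TCP in dock mm [ 0.3  0.2 41.6] F dock [ 4.  -0.5 -3.6] M dock [-0.   -1.21  0.02] rel (array([-0.124,  0.001, -0.369]), array([ 0.    ,  0.152 , -0.0005])) 0.012116507129117673
[-0.336  0.256  2.08   0.09   0.609  1.249]
```

Call:
{"op": "arm_command", "data": {
  "increments": [
    {"linear": [0.012,0,0.025],"rotation": [0,0,0],"claw": 1},
    {"linear": [0.02,0,0.048],"rotation": [0,0,0],"claw": 1},
    {"linear": [0.026,0,0.067],"rotation": [0,0,0],"claw": 1},
    {"linear": [0.026,0,0.067],"rotation": [0,0,0],"claw": 1}
  ]
}}

```text
t: 12.15
tool_pos: [0.5786, -0.1627, 0.1527]
eef_rot: [0.994, -0.041, 0.102, 0.004]
force: [-0.9, 0.8, 1.7]
gripper_width: 0.0116
gripper_force: 25.0
```

```bash
python3 ins.py
```

```text
t 12.15 TCP in dock mm [ 0.4  0.2 31.8] F dock [0.1 0.7 2. ] M dock [-0.02  0.01  0.01] rel (array([-0.146,  0.002, -0.431]), array([-0.    ,  0.1526, -0.0005])) 0.011639031153433363
[-0.334  0.277  2.072  0.09   0.597  1.25 ]
```

Call:
{"op": "arm_command", "data": {
  "increments": [
    {"linear": [0.004,0,0.011],"rotation": [0,0,0],"claw": 1},
    {"linear": [0.007,0,0.022],"rotation": [0,0,0],"claw": 1},
    {"linear": [0.007,0,0.022],"rotation": [0,0,0],"claw": 1}
  ]
}}

```text
t: 12.52
tool_pos: [0.5791, -0.1627, 0.1502]
eef_rot: [0.994, -0.041, 0.101, 0.004]
force: [-18.8, 0.4, 20.9]
gripper_width: 0.0118
gripper_force: 25.0
```

```bash
python3 ins.py
```

```text
t 12.525 TCP in dock mm [-0.4  0.2 29.3] F dock [-5.8 -1.2 27.5] M dock [-0.14  2.32  0.01] rel (array([-0.147,  0.001, -0.448]), array([-0.0002,  0.1537, -0.0004])) 0.01179289395004912
[-0.333  0.283  2.071  0.09   0.595  1.25 ]
```

It's on the floor: 27 N along the slot, with the grasp point at 26.5 mm against 27 expected. I'll relax the load, open, and back off.

Call:
{"op": "arm_command", "data": {
  "increments": [
    {"linear": [-0.001,0,-0.006],"rotation": [0,0,0],"claw": 1},
    {"linear": [-0.001,0,-0.006],"rotation": [0,0,0],"claw": -0.3},
    {"linear": [-0.001,0,-0.006],"rotation": [0,0,0],"claw": -0.3},
    {"linear": [-0.001,0,-0.006],"rotation": [0,0,0],"claw": -0.3},
    {"linear": [-0.001,0,-0.006],"rotation": [0,0,0],"claw": -0.3}
  ]
}}

```text
t: 13.15
tool_pos: [0.5804, -0.163, 0.1509]
eef_rot: [0.994, -0.041, 0.102, 0.004]
force: [-0.5, 0.6, -0.1]
gripper_width: 0.049
gripper_force: 0.0
```

Call:
{"op": "arm_command", "data": {
  "increments": [
    {"linear": [0,0,-0.15],"rotation": [0,0,0],"claw": -0.3},
    {"linear": [0,0,-0.4],"rotation": [0,0,0],"claw": -0.3},
    {"linear": [0,0,-0.7],"rotation": [0,0,0],"claw": -0.3},
    {"linear": [0,0,-0.9],"rotation": [0,0,0],"claw": -0.3},
    {"linear": [0,0,-0.9],"rotation": [0,0,0],"claw": -0.3}
  ]
}}

```text
t: 13.78
tool_pos: [0.5537, -0.161, 0.2857]
eef_rot: [0.994, -0.041, 0.104, 0.005]
force: [0.1, -0.1, -0.9]
gripper_width: 0.0595
gripper_force: 0.0
```

```bash
python3 - <<'E'
from h import *
from station import env
m,s,f=shot(env,'w7')
q=[.594,-.1642,-.082]
m2=dict(m);r=R.from_quat(s['eef_rot']).as_matrix();m2['xyz']=m['xyz']-r[:,1]*.0015
print((proj(m2,w(q,dock([[a*.02,b*.006,z] for z in(.044,.01) for a in(1,-1) for b in(1,-1)])))*1.5).round().tolist(),(proj(m2,w(q,[knob(.24),knob(1.2)]))*1.5).round().tolist())
E
```

```text
13.775 [ 0.5537 -0.161   0.2857] [ 0.9937 -0.0412  0.1043  0.0048] [-0.346  0.047  2.054  0.071  0.839  1.265] [ 0.1  -0.06 -0.86] 0.05954935607812466
[[377.0, 268.0], [398.0, 268.0], [378.0, 323.0], [397.0, 323.0], [378.0, 239.0], [397.0, 239.0], [379.0, 291.0], [396.0, 291.0]] [[573.0, 317.0], [570.0, 204.0]]
```

View pics/w7.png

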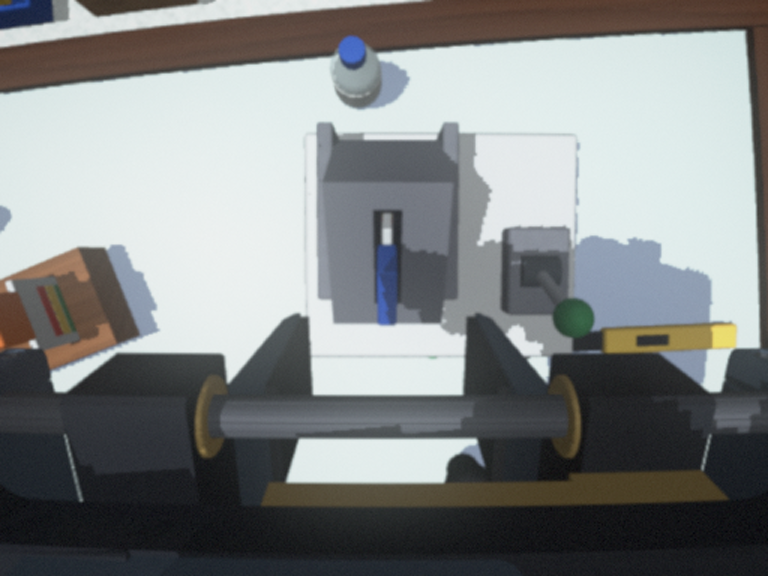

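The plate's handle lies at (377–398, 246–324), as predicted for fully home. The knob is at (573,318), still near open. Next I'll close the fingers and go in front of the knob.

```bash
python3 - <<'E'
from h import *
from station import env
s=env.sense(); q=[.594,-.1642,-.082];M=tool(q[2])
A=w(q,[-.095,-.12,.25])[0];B=w(q,[-.095,-.12,.147])[0]
print(A,rel(s,A,M)); c=dict(tool_pos=A,eef_rot=R.from_matrix(M).as_quat());print(B,rel(c,B,M))
E
```

```text
[ 0.48949023 -0.27601551  0.25      ] (array([-0.398,  0.801,  0.148]), array([ 0.0002, -0.0988, -0.0005]))
[ 0.48949023 -0.27601551  0.147     ] (array([0.   , 0.   , 0.687]), array([0., 0., 0.]))
```

Call:
{"op": "arm_command", "data": {
  "increments": [
    {"linear": [-0.13,0.27,0.03],"rotation": [0,-0.03,0],"claw": 1},
    {"linear": [-0.27,0.54,0.06],"rotation": [0,-0.07,0],"claw": 1},
    {"linear": [-0.398,0.801,0.148],"rotation": [0,-0.0988,0],"claw": 1},
    {"linear": [-0.398,0.801,0.148],"rotation": [0,-0.0988,0],"claw": 1},
    {"linear": [-0.398,0.801,0.148],"rotation": [0,-0.0988,0],"claw": 1}
  ]
}}

```text
t: 14.45
tool_pos: [0.4892, -0.2755, 0.2484]
eef_rot: [0.999, -0.042, -0.001, -0.001]
force: [-0.1, 0.3, 0.4]
gripper_width: 0.0124
gripper_force: 0.0
```

Call:
{"op": "arm_command", "data": {
  "increments": [
    {"linear": [0,0,0],"rotation": [0,0,0],"claw": 1},
    {"linear": [0,0,0.25],"rotation": [0,0,0],"claw": 1},
    {"linear": [0,0,0.5],"rotation": [0,0,0],"claw": 1},
    {"linear": [0,0,0.687],"rotation": [0,0,0],"claw": 1},
    {"linear": [0,0,0.687],"rotation": [0,0,0],"claw": 1}
  ]
}}

```text
t: 15.08
tool_pos: [0.4884, -0.2747, 0.1449]
eef_rot: [0.999, -0.041, -0.002, -0.001]
force: [0.2, 0.4, 0.5]
gripper_width: 0.0005
gripper_force: 0.0
```

```bash
cat > lev.py <<'E'
from h import *
from station import env
s=env.sense(); q=[.594,-.1642,-.082];Z=R.from_euler('z',-q[2])
print(s['t'],'TCP reader',Z.apply(s['tool_pos']-[q[0],q[1],0]).round(4),'F',Z.apply(s['force']).round(1),s['gripper_width'].round(4),s['qpos'].round(2))
f=env.grab_frame('top').astype(int)
g=(f[:,:,1]>f[:,:,0]*1.6)&(f[:,:,1]>f[:,:,2]*1.4)&(f[:,:,1]>50); g[:, :300]=0;g[:150]=0;g[240:]=0;g[:,400:]=0
v,u=np.nonzero(g);print('green',len(u),u.mean() if len(u) else 0,v.mean() if len(u) else 0)
m=env.camera_model('top')
for a in(.24,.6,1.,1.2):print(a,proj(m,w(q,[knob(a)])).round(1).tolist())
E
python3 lev.py
```

```text
Traceback (most recent call last):
  File "lev.py", line 4, in <module>
    print(s['t'],'TCP reader',Z.apply(s['tool_pos']-[q[0],q[1],0]).round(4),'F',Z.apply(s['force']).round(1),s['gripper_width'].round(4),s['qpos'].round(2))
                                                                                                             ^^^^^^^^^^^^^^^^^^^^^^^^
AttributeError: 'float' object has no attribute 'round'
```

Call:
{"op": "arm_command", "data": {
  "increments": [
    {"linear": [0.12,0,0],"rotation": [0,0,0],"claw": 1},
    {"linear": [0.2,0,0],"rotation": [0,0,0],"claw": 1},
    {"linear": [0.26,0,0],"rotation": [0,0,0],"claw": 1},
    {"linear": [0.33,0,0],"rotation": [0,0,0],"claw": 1},
    {"linear": [0.4,0,0],"rotation": [0,0,0],"claw": 1}
  ]
}}

```text
t: 15.7
tool_pos: [0.5495, -0.281, 0.1462]
eef_rot: [0.999, -0.042, -0.001, -0.0]
force: [-0.8, -0.3, 0.8]
gripper_width: 0.0005
gripper_force: 0.5
```

```bash
sed -i "s/s\['gripper_width'\].round(4)/s['gripper_width']/" lev.py; python3 lev.py
```

```text
15.7 TCP reader [-0.0347 -0.12    0.1462] F [-0.8 -0.4  0.8] 0.00047277777174284337 [-0.51  0.37  1.94 -0.    0.83  1.14]
green 1 317.0 220.0
0.24 [[356.3, 199.0]]
0.6 [[357.0, 187.8]]
1.0 [[356.7, 176.3]]
1.2 [[356.0, 171.6]]
```

Call:
{"op": "arm_command", "data": {
  "increments": [
    {"linear": [0.06,0,0],"rotation": [0,0,0],"claw": 1},
    {"linear": [0.12,0,0],"rotation": [0,0,0],"claw": 1},
    {"linear": [0.18,0,0],"rotation": [0,0,0],"claw": 1},
    {"linear": [0.24,0,0],"rotation": [0,0,0],"claw": 1},
    {"linear": [0.24,0,0],"rotation": [0,0,0],"claw": 1}
  ]
}}

```text
t: 16.38
tool_pos: [0.5854, -0.284, 0.1461]
eef_rot: [0.999, -0.041, -0.001, -0.0]
force: [0.9, -0.1, -0.2]
gripper_width: 0.0005
gripper_force: 0.0
```

```bash
python3 lev.py|head -1
```

```text
16.375 TCP reader [ 0.0012 -0.1201  0.1461] F [ 0.9  0.  -0.2] 0.0004812432885424365 [-0.49  0.42  1.87 -0.    0.85  1.17]
```

Call:
{"op": "arm_command", "data": {
  "increments": [
    {"linear": [0.02,0,0],"rotation": [0,0,0],"claw": 1},
    {"linear": [0.04,0,0],"rotation": [0,0,0],"claw": 1},
    {"linear": [0.04,0,0],"rotation": [0,0,0],"claw": 1}
  ]
}}

```text
t: 16.8
tool_pos: [0.5891, -0.2841, 0.1456]
eef_rot: [0.999, -0.041, -0.003, -0.001]
force: [-11.9, 1.0, 6.3]
gripper_width: 0.0007
gripper_force: 6.1
```

```bash
python3 lev.py|head -1
```

```text
16.8 TCP reader [ 0.005  -0.1199  0.1456] F [-12.   -0.    6.3] 0.0007229919496739634 [-0.48  0.42  1.86 -0.    0.86  1.17]
```

At the stop: 12 N with the TCP at x = 5 mm against 5.7 expected. I'll back off, rise clear, and verify.

Call:
{"op": "arm_command", "data": {
  "increments": [
    {"linear": [-0.1,0,0],"rotation": [0,0,0],"claw": 1},
    {"linear": [-0.3,0,-0.1],"rotation": [0,0,0],"claw": 1},
    {"linear": [-0.5,0,-0.4],"rotation": [0,0,0],"claw": 1},
    {"linear": [-0.7,0,-0.7],"rotation": [0,0,0],"claw": 1},
    {"linear": [-0.7,0,-0.7],"rotation": [0,0,0],"claw": 1}
  ]
}}

```text
t: 17.48
tool_pos: [0.4858, -0.2763, 0.2547]
eef_rot: [0.999, -0.042, 0.002, 0.001]
force: [0.9, -0.2, -0.2]
gripper_width: 0.0004
gripper_force: 0.0
```

```bash
python3 lev.py; python3 - <<'E'
from h import *
from station import env
m,s,f=shot(env,'w8',(150,0,450,240),2)
q=[.594,-.1642,-.082];r=R.from_quat(s['eef_rot']).as_matrix()
m2=dict(m);m2['xyz']=m['xyz']-r[:,1]*.0015
print(((proj(m2,w(q,np.vstack([knob(1.1),knob(1.2)])))-[150,0])*2).round(1).tolist())
print(((proj(m2,w(q,dock([[a*.02,b*.006,.044] for a in(1,-1) for b in(1,-1)])))-[150,0])*2).round().tolist())
g=f[:,:,::-1].astype(int);k=(g[:,:,1]>g[:,:,0]*1.5)&(g[:,:,1]>g[:,:,2]*1.3)&(g[:,:,1]>40);k[260:]=0
v,u=np.nonzero(k);print(len(u),((np.median(u)-150)*2,np.median(v)*2))
E
```

```text
17.475 TCP reader [-0.0986 -0.1206  0.2547] F [ 0.9 -0.1 -0.2] 0.00038505491906570046 [-0.56  0.13  2.01 -0.    0.99  1.1 ]
green 56 355.75 172.21428571428572
0.24 [[356.3, 199.0]]
0.6 [[357.0, 187.8]]
1.0 [[356.7, 176.3]]
1.2 [[356.0, 171.6]]
17.525 [ 0.486  -0.276   0.2529] [ 9.991e-01 -4.180e-02  7.000e-04  7.000e-04] [-5.580e-01  1.360e-01  2.012e+00 -1.000e-03  9.920e-01  1.097e+00] [0.63 0.32 0.13] 0.0003257530999305347
[[215.6, 65.5], [215.6, 49.0]]
[[-148.0, 155.0], [-114.0, 154.0], [-108.0, 251.0], [-78.0, 250.0]]
770 (np.float64(214.0), np.float64(50.0))
```

View pics/w8.png

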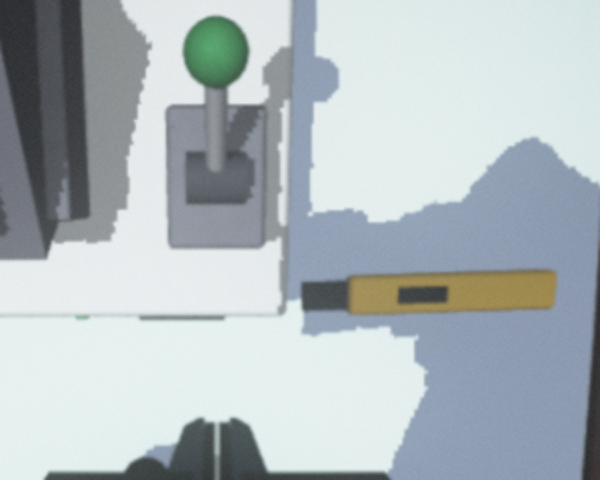

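The knob is at crop (215,50) against (215.6,49) predicted for 1.2 rad, so the lever is fully over. The knife is undisturbed, the plate was confirmed home before the lever move, and the arm is clear of everything.

```bash
python3 -c "
from station import env
print(env.finish_job())"
```

```text
the job is handed in; nothing more can be done
None
```

The blue plate is in the reader's slot, resting on its floor, and the clamp lever is pushed fully to the back; the job was handed in at about 17.5 s. One risk: joint 5 briefly read 0.305 rad during insertion, just under its stated 0.31 limit.

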